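# Slide the carving panel into its jig notch and turn the keeper over it

## Task

Using the fingertips, push the carved panel along the rails of the holding jig until it drops into its locating notches and lies flat on the rails, then push the wooden keeper bar round over the panel, fully home against its stop. Do not lift or tip the panel, leave the mallet, the offcut and the jar where they are, and take the hand away.

Things in the scene. Friction and masses are not known exactly. Their poses are not given: they have to be found in the camera images.
- jig: Fixed wooden jig on the bench: plywood base 245 x 460 x 18 mm with two light rails along its y axis (y -220 to +240 mm), 36 mm open channel between. Origin: bench height, track middle line; z up, x across the track (at yaw 0 away from the robot). Yaw within 0.3 rad. Rail tops 40 mm above the bench. Side fences: inner faces x = -77.5 and +77.5 mm, tops 54 mm above the bench.
- seat (a point): Jig point (x 0, y -50 mm, 40 mm above the bench) where the panel's origin lies when seated. Each rail has two notches 34 mm long, 10 mm deep, at jig y = -110 mm (outer half of the rail) and y = +10 mm (inner half). Axes as the jig's.
- track_end (a point): Where the track begins, its +y end: jig x 0, y +240 mm, at rail-top height. The rails run on 170 mm past the seat towards -y, with no end stop there.
- panel: Loose carved panel, brown wood, rosette on top: 150 mm (x, across the track) x 180 mm (y, along it) x 24 mm, 0.35 to 0.7 kg. Origin: centre of its flat underside. Four feet 18 x 26 x 8 mm beneath (front pair y -60, x 61 and -61; rear pair y +60, x 32.5 and -32.5 mm). Starts riding on its feet (top 72 mm above the bench), 80 to 170 mm to the +y side of the seat, axes along the jig's.
- push_face (a point): Middle of the panel's upright +y end face (90 mm from its origin, half thickness): push here towards the jig's -y. Sliding takes about 1 to 6 N. At the seat all four feet drop into the notches together: the panel falls 8 mm (underside 40, top 64 mm above the bench), then stops dead against the notch walls (play 4 mm each way).
- keeper (a joint): Dark wooden keeper bar on a vertical pivot beyond the track (jig +x side). 0: alongside the track, pointing to the jig's -y. Grows clockwise seen from above, the tip moving to the jig's -x, over the panel; 1.57: square across the panel, against its stop. Negative: swung away from the track. Starts between -0.3 and 0.1. Slightly stiff (1 N near the tip); stays where it is left.
- keeper_tip (a point): End of the keeper bar, 85 mm from the pivot, half way up its thickness. The bar is 22 mm wide and lies 68 to 86 mm above the bench: 4 mm clear of the seated panel, but too low to pass over a panel that still rides on the rails. It reaches 15 mm behind the pivot.
- keeper_pivot (a point): Pivot axis of the keeper bar on the jig, 68 mm above the bench (the bar's underside); jig x = +105 mm, y = -50 mm.
- mallet: Bystander: wooden mallet, head 60 x 110 x 70 mm (origin under its middle), round handle 26 mm thick reaching 220 mm along its +x, lying on the bench beyond the jig.
- offcut: Bystander: light wood block 60 x 130 x 35 mm lying beyond the jig; origin under its middle.
- wax_jar: Bystander: amber jar with a metal lid, 68 mm across, 70 mm high, standing at the jig's -y end; origin under its middle.
Not all that is in view belongs to the job. Of the things that look like the panel, the largest one is meant.

How it is judged:
By the outcome, as a careful person would: the job done as asked, in the order asked, and still so for the second after the job is handed in, with the robot touching nothing.
It also fails if it takes over 58 s, if anything falls off the work surface, if the arm or the gripper's body presses on something with over 40 N, if the wrist force passes 120 N, or if a joint passes its speed limit or range.

## Robot

A 6-joint arm with a two-finger parallel gripper is mounted at the origin on the work surface. World frame = base frame: x ahead of the robot, y to its left, z up, the work surface at z = 0. Lengths are in m, angles in rad, forces in N, time in s.
With the tool pointing down it reaches from about 0.275 to 0.725 m from the base axis. Payload 5.6 kg.
Tool frame: the origin (TCP) lies at the very end of the fingers, on their centre line; the grasp point (between the pads) lies env.hold_point_z behind it (env.hold_point_z is the distance from the TCP to the grasp point, in m); x points along the fingers, z is the direction in which the jaws open and shut, and the axes are right-handed (so a half turn about x gives the same grasp; the last joint's range is limited). The gripper opens to 85 mm and grips with 20 to 120 N. Pads are 22 mm wide; open, the fingers measure 114 mm over their backs; the gripper's body (76 mm by 85 mm) begins 54 mm behind the grasp point. The pads swing forward as they close: fully open they stand 13 mm farther back than shut.
Start: joints at [-0.821, 0.255, 0.108, 0, -1.424, -0.285], TCP at [0.247, -0.492, 0.231] pointing down, gripper open.
Joint ranges: [-2.95, 2.95], [-1.21, 1.97], [-1.09, 1.5], [-2.87, 1.71], [-2.94, -0.07], [-3.05, 3.05]. Speed limits (rad/s): [2.57, 2.57, 3.14, 3.14, 3.14, 3.14].

## Interface

Orientations are given as a unit quaternion [w, x, y, z].
In Python, from bench import monitor, get_image, order, nets, env gives the robot as it stands.
- The arm moves only by the shell command python3 -m pendant 'ROWS' [FORCE]. ROWS is JSON, a list of rows, each a list of 7 numbers: the shift along the tool's x, y, z in m, then the turn, a rotation vector about the tool's x, y, z in rad, then the opening, from 0 (shut) to 1 (fully open). In form: [[x, y, z, wx, wy, wz, jaw], ...]. A call has 1 to 12 rows; each row shifts and turns the pose as measured when the row begins, along the tool's axes as they then stand; what a row does not reach is not made up. A row lasts 1/8 s, in which the tool goes at most 62.5 mm and 10.7 degrees, less where a joint would pass 70% of its speed; a pose out of reach is approached as far as the arm can. A call is refused whole if a number of a shift passes 0.0625 or a number of a turn 0.188, either way. A call with a gripper value outside its range is refused whole. The fingers move at their own pace and stop on an object; FORCE is the grip in N (left out, the last holds). Time passes only in rows, so rows that do not move let the fingers close. It gives the time, the measured TCP pose, the force and the opening at its end, in the units of the state.
- monitor.get_obs(): the state, without advancing time (a new reading comes with each control period).
- get_image(name): name is "side" or "top"; returns a dict with "color" (384x512x3 uint8, red, green, blue), "fx", "fy", "cx", "cy" (pixels), "rvec" (rotation vector, rad) and "tvec" (3), from world to camera coordinates, as OpenCV has them. Camera axes: x right, y down, z forward; pixel columns grow to the right and rows downward; lengths in m; the calibration is good to about 2 mm. A picture is of the moment at which its call begins. There is no depth.
- order.finish_job(): hands the job in, once; it reports no verdict.
Trained networks look in a picture, given as the dict that the camera call returned (one of the last four; its "shot" number tells which), for a name from the list of things; names that differ only in an ending like _2 or _b are one class to them, and where a whole thing is asked for, a point or a joint stands for the part that bears it (a point fixed in the world has none). Each returns a list of dicts, best first, with "conf" (0 to 1); they miss things now and then, are a little off and sometimes report something else, mostly with a low value. They report only what shows in the picture. A call takes as long as a camera call. They do not tell look-alikes from the thing itself.
- nets.regions_of(picture, query): "region" (384x512 bool, what is visible of it).
- nets.landmark_of(picture, query): "centre" ([x, y, z] in m, in world coordinates, good to about 4 mm: a listed point, or the origin of a listed thing).
The state is a dict: "time": time; "q": joint angles; "joint_vel": joint speeds; "tau": joint torques, N m; "position": TCP position; "tcp_rot": TCP orientation; "contact_force": force on the tool from outside, world axes, zero at the start; "wrist_torque": the same for the moment, N m; "grip_width": finger opening in m.
Only numpy, scipy, OpenCV 4.12 (cv2) and the standard library are available. Lean on these libraries where they do the work, as an engineer would, in place of code of your own. Each camera call takes 0.05 s, during which the arm holds its last target.

## Working session

There is one attempt and no reset: what is moved stays moved. The work goes in short steps, Python scripts to look and compute and a shell command to move; the robot and the scene stay as the last step left them, time stands still between calls to the robot, and variables do not carry over. Pictures are saved under pics/ and viewed, and the job is handed in when it is done.

```bash
ls; mkdir -p pics; python3 - <<'E'
from bench import monitor, get_image, order, nets, env
import cv2
print(monitor.get_obs(), env.hold_point_z)
for n in ("side","top"):
    p=get_image(n); cv2.imwrite(f"pics/{n}0.png",p["color"][:,:,::-1])
    print(n,p["fx"],p["rvec"],p["tvec"])
    for q in ("jig","seat","track_end","panel","push_face","keeper","keeper_tip","keeper_pivot","mallet","offcut","wax_jar"):
        try:
            r=nets.landmark_of(p,q); print(q,[(x["centre"],round(x["conf"],2)) for x in r])
        except Exception as e: print(q,e)
E
```

```text
pics
{'time': 0.0, 'q': array([-8.21370721e-01,  2.55736051e-01,  1.06985996e-01, -4.93789458e-04,
       -1.42387710e+00, -2.84593578e-01]), 'joint_vel': array([ 0.00112965,  0.00093952, -0.00097009, -0.00142329, -0.00113496,
       -0.00208158]), 'tau': array([-1.50462671e-03, -3.86627197e+01,  2.37945932e+01,  5.36532551e+00,
       -6.01744381e-03,  5.86833281e-06]), 'position': array([ 0.24638095, -0.49116958,  0.23039131]), 'tcp_rot': array([ 0.37175161, -0.60112889,  0.37107533,  0.60228556]), 'contact_force': array([-0.49128086, -0.13813403, -0.09993843]), 'wrist_torque': array([ 0.01106984, -0.0173509 , -0.00707402]), 'grip_width': 0.08568849545458669} 0.0187
side 411.62532841653154 [ 0.52108808 -2.71566994  1.17114287] [0.52596242 0.1457581  1.02537874]
jig []
seat [([0.5005, -0.0524, 0.04], 0.9)]
track_end [([0.4604, 0.2313, 0.0423], 0.82)]
panel [([0.5818, 0.4223, 0.0047], 0.92), ([0.482, 0.0967, 0.0518], 0.66), ([0.2975, 0.3802, 0.0042], 0.59)]
push_face [([0.3603, 0.3739, 0.0145], 0.94), ([0.5147, 0.4307, 0.0156], 0.75), ([0.4673, 0.1853, 0.0571], 0.64)]
keeper it knows
[... 454 characters left out ...]
.4926, -0.0002, -0.0006], 0.88)]
seat [([0.4989, -0.0569, 0.0415], 0.96), ([0.4677, 0.1872, 0.0614], 0.49)]
track_end [([0.4608, 0.2375, 0.0423], 0.82)]
panel [([0.4831, 0.0974, 0.0476], 0.7), ([0.5816, 0.4246, 0.0029], 0.62), ([0.2993, 0.3787, 0.0058], 0.59)]
push_face [([0.4676, 0.1855, 0.0588], 0.71), ([0.3573, 0.3741, 0.0146], 0.66), ([0.5181, 0.4347, 0.0204], 0.64)]
keeper it knows: jig, keeper_pivot, keeper_tip, mallet, offcut, panel, push_face, seat, track_end, wax_jar
keeper_tip [([0.6202, -0.1175, 0.0751], 0.84)]
keeper_pivot [([0.6037, -0.0373, 0.0681], 0.72)]
mallet [([0.7544, 0.122, 0.002], 0.84)]
offcut [([0.7671, -0.04, 0.0001], 0.9)]
wax_jar [([0.5614, -0.2881, 0.0031], 0.59)]
```

View pics/side0.png

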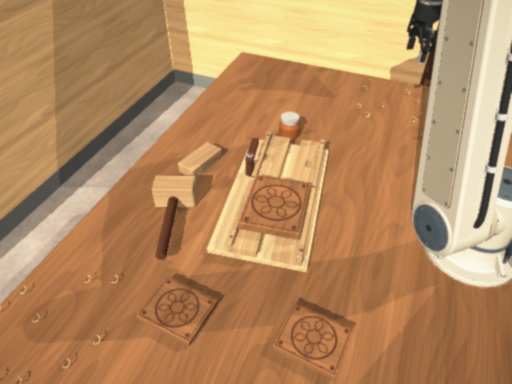

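View pics/top0.png

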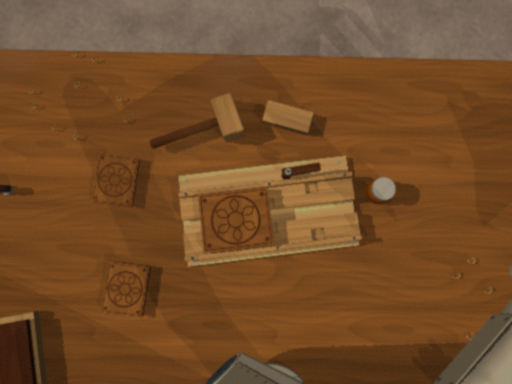

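```bash
cat > h.py <<'E'
import numpy as np, cv2
from scipy.spatial.transform import Rotation as R
from bench import monitor, get_image, order, nets, env
SEAT=np.array([.4995,-.0545,.04]); END=np.array([.4606,.2345,.04])
d=END-SEAT; YAW=np.arctan2(-d[0],d[1]); 
RJ=R.from_euler('z',YAW).as_matrix(); MID=(SEAT+END)/2
O=MID-RJ@np.array([0,.095,.04])
def j2w(p): return O+RJ@np.asarray(p,float)
def w2j(p): return RJ.T@(np.asarray(p,float)-O)
def tool():
    o=monitor.get_obs(); q=o["tcp_rot"]; return o, R.from_quat(q,scalar_first=True)
def go(pj,yawj):
    "pj jig coords; yawj: direction of the jaw axis (tool z) in jig frame; tool down"
    o,r=tool(); T=r.as_matrix()
    z=RJ@np.array([np.cos(yawj),np.sin(yawj),0]); x=np.array([0,0,-1.]); y=np.cross(z,x)
    G=np.c_[x,y,z]
    rv=R.from_matrix(T.T@G).as_rotvec(); sh=T.T@(j2w(pj)-o["position"])
    sh2=G.T@(j2w(pj)-o["position"])
    print("shift now-axes",sh.round(4),"turn",rv.round(3),"shift in goal axes",sh2.round(4))
def st():
    o,r=tool(); print("t",round(o["time"],2),"jig",w2j(o["position"]).round(4),"Fjig",(RJ.T@o["contact_force"]).round(2),"w",round(o["grip_width"],4)); T=r.as_matrix(); print("toolx",T[:,0].round(3),"z in jig",(RJ.T@T[:,2]).round(3))
def px(p,w):
    a,_=cv2.projectPoints(np.atleast_2d(w).astype(float),np.array(p["rvec"]),np.array(p["tvec"]),np.array([[p["fx"],0,p["cx"]],[0,p["fy"],p["cy"]],[0,0,1]]),None); return a[:,0]
def draw(p,name,box,polys,s=4):
    x0,y0,x1,y1=box; im=cv2.resize(p["color"][y0:y1,x0:x1,::-1],None,fx=s,fy=s,interpolation=cv2.INTER_CUBIC)
    for pl,c in polys:
        a=((px(p,[j2w(q) for q in pl])-[x0,y0]+.5)*s).astype(np.int32); cv2.polylines(im,[a],True,c,1)
    cv2.imwrite("pics/"+name,im)
def rect(x0,x1,y0,y1,z): return [(x0,y0,z),(x1,y0,z),(x1,y1,z),(x0,y1,z)]
E
python3 - <<'E'
from h import *
print(YAW,O)
for n,b in(("top",(170,140,370,280)),("side",(200,120,340,280))):
    p=get_image(n)
    c=w2j([.4826,.097,.048]);print(c)
    K=w2j([.6186,-.1195,.077]);print("tip",K)
    draw(p,n+"1.png",b,[(rect(-.1225,.1225,-.22,.24,.018),(255,0,0)),(rect(-.075,.075,c[1]-.09,c[1]+.09,.072),(0,255,0)),(rect(-.0775,.0775,-.22,.24,.054),(0,0,255)),([(.105,-.05,.086),K],(255,0,255))],4 if n=="top" else 3.7)
go((0,.26,.12),0); go((0,.26,.12),np.pi); st()
E
```

```text
0.1337979058354733 [ 0.49272291 -0.00415093  0.        ]
[0.003461   0.10159727 0.048     ]
tip [ 0.10936459 -0.13111001  0.077     ]
[0.003461   0.10159727 0.048     ]
tip [ 0.10936459 -0.13111001  0.077     ]
shift now-axes [ 0.1113 -0.5231  0.5713] turn [ 1.902  0.    -0.   ] shift in goal axes [0.1113 0.7103 0.309 ]
shift now-axes [ 0.1113 -0.5231  0.5713] turn [-1.24  0.    0.  ] shift in goal axes [ 0.1113 -0.7103 -0.309 ]
t 1.2 jig [-0.309  -0.4503  0.2313] Fjig [-0.97  0.74  0.61] w 0.0856
toolx [-0.  0. -1.] z in jig [-0.325  0.946  0.   ]
```

View pics/top1.png

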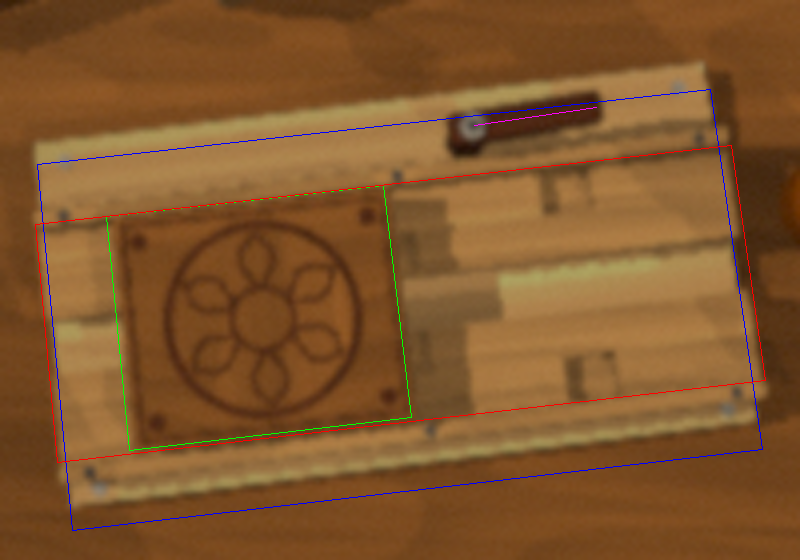

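View pics/side1.png

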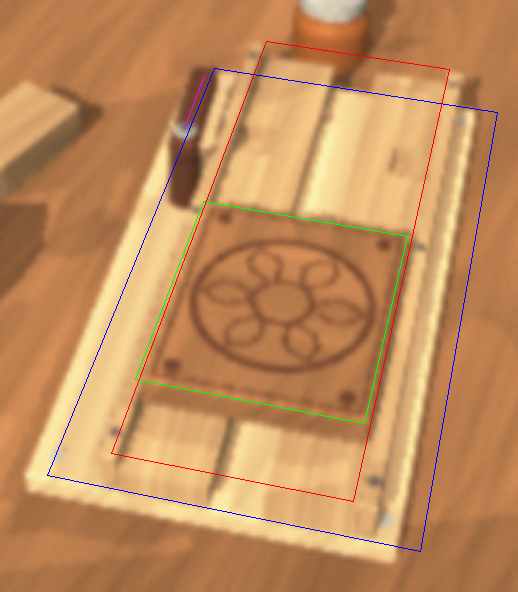

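Candidates for the panel in the top image: (236,219) on the jig, which is the largest, then (114,180) and (127,288) loose on the bench. The crop shows the one at (236,219) on the rails, matching the 150x180 outline, so I choose that one. I'll go high over to the +y end.

```bash
python3 -m pendant '[[0,-0.04,0.044,0,0,0,0.5],[0,-0.04,0.044,0,0,0,0.5],[0,-0.04,0.044,0,0,0,0.5],[0,-0.04,0.044,0,0,0,0.5],[0,-0.04,0.044,0,0,0,0.5],[0,-0.04,0.044,0,0,0,0.5],[0,-0.04,0.044,0,0,0,0.5],[0,-0.04,0.044,0,0,0,0.5],[0,-0.04,0.044,0,0,0,0.5],[0,-0.04,0.044,0,0,0,0.5],[0,-0.04,0.044,0,0,0,0.5],[0,-0.04,0.044,0,0,0,0.5]]'; python3 -c "
from h import *
st();go((0,.25,.12),np.pi);print(tool()[0]['q'])"
```

```text
time: 2.7
position: [0.4446, 0.2134, 0.2341]
tcp_rot: [-0.375, 0.603, -0.37, -0.599]
contact_force: [0.8, -0.9, 0.9]
grip_width: 0.0428
t 2.7 jig [-0.0187  0.222   0.2341] Fjig [ 0.68 -1.04  0.87] w 0.0428
toolx [ 0.009  0.003 -1.   ] z in jig [-0.32   0.947 -0.001]
shift now-axes [ 0.1143 -0.0256  0.0207] turn [-1.245 -0.007  0.007] shift in goal axes [ 0.1141 -0.028  -0.0187]
[ 0.76912206  0.13452461 -0.03771285  0.00421715 -1.39021556 -1.88082512]
```

```bash
python3 -m pendant '[[0,-0.026,0.021,0,0,0,0.5],[0,0,0,-0.18,0,0,0.5],[0,0,0,-0.18,0,0,0.5],[0,0,0,-0.18,0,0,0.5],[0,0,0,-0.18,0,0,0.5],[0,0,0,-0.18,0,0,0.5],[0,0,0,-0.18,0,0,0.5],[0,0,0,-0.165,-0.007,0.007,0.5],[0,0,0,0,0,0,0.5]]'; python3 -c "
from h import *
st();go((0,.235,.12),np.pi);print(tool()[0]['q'])
p=get_image('side');draw(p,'side2.png',(180,80,380,290),[],2.8)
p=get_image('top');draw(p,'top2.png',(150,120,380,290),[],3.4)"
```

```text
time: 3.82
position: [0.459, 0.2496, 0.2324]
tcp_rot: [-0.065, -0.704, -0.061, 0.704]
contact_force: [-0.2, -0.2, -0.4]
grip_width: 0.0428
t 3.83 jig [0.0005 0.256  0.2324] Fjig [-0.23 -0.13 -0.42] w 0.0428
toolx [ 0.001 -0.006 -1.   ] z in jig [-0.999 -0.045  0.001]
shift now-axes [0.1125 0.0202 0.0013] turn [ 0.045  0.001 -0.006] shift in goal axes [0.1124 0.021  0.0005]
[ 0.80159676  0.20209754  0.04029535  0.00493923 -1.41331563 -0.62388315]
```

View pics/side2.png

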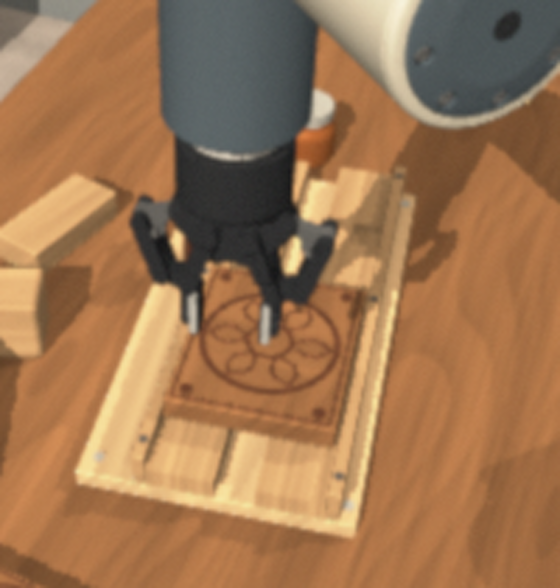

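View pics/top2.png

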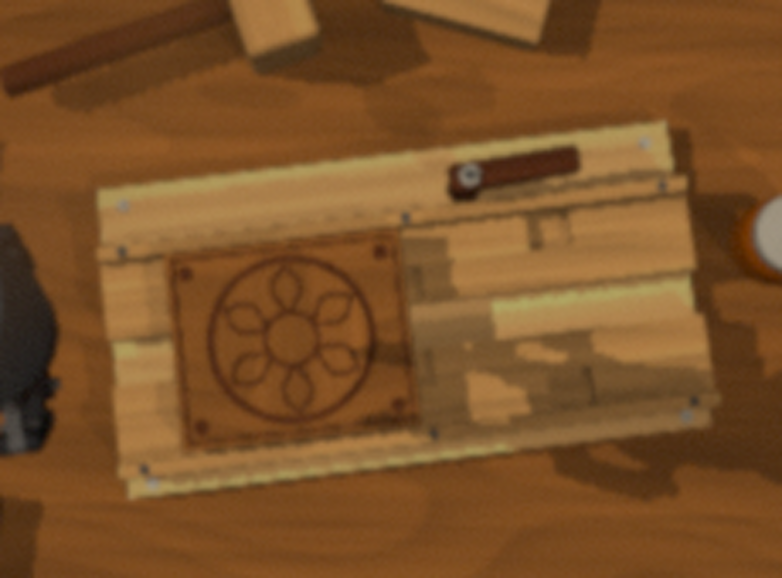

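```bash
python3 -m pendant '[[0.05,0.011,0,0.045,0,-0.006,0.5],[0.05,0,0,0,0,0,0.5],[0.04,0,0,0,0,0,0.5],[0.03,0,0,0,0,0,0.5],[0,0,0,0,0,0,0.5]]'; python3 -c "
from h import *
st();go((0,.225,.05),np.pi)"
```

```text
time: 4.55
position: [0.4623, 0.2387, 0.0597]
tcp_rot: [0.04, 0.707, 0.042, -0.704]
contact_force: [-0.6, 0.3, 0.7]
grip_width: 0.0426
t 4.55 jig [0.0023 0.2448 0.0597] Fjig [-0.59  0.37  0.73] w 0.0426
toolx [ 0.004  0.003 -1.   ] z in jig [-1.     0.019 -0.004]
shift now-axes [0.0096 0.0198 0.002 ] turn [-0.019 -0.004  0.002] shift in goal axes [0.0097 0.0198 0.0023]
```

```bash
python3 -m pendant '[[0.008,0.008,0.002,-0.019,-0.004,0.002,0.5],[0,0.008,0,0,0,0,0.5],[0,0.005,0,0,0,0,0.5],[0,0.005,0,0,0,0,0.5],[0,0.005,0,0,0,0,0.5]]'; python3 -c "
from h import *
st();go((0,.05,.052),np.pi)
p=get_image('side');draw(p,'side3.png',(180,80,380,290),[],2.8)"
```

```text
time: 5.18
position: [0.4672, 0.2075, 0.0559]
tcp_rot: [0.046, 0.708, 0.049, -0.703]
contact_force: [0.3, 0.4, 0.5]
grip_width: 0.0432
t 5.17 jig [0.003  0.2132 0.0559] Fjig [0.37 0.37 0.48] w 0.0432
toolx [ 0.007  0.005 -1.   ] z in jig [-1.    -0.    -0.008]
shift now-axes [0.0032 0.1632 0.003 ] turn [ 0.    -0.008  0.004] shift in goal axes [0.0039 0.1632 0.003 ]
```

View pics/side3.png

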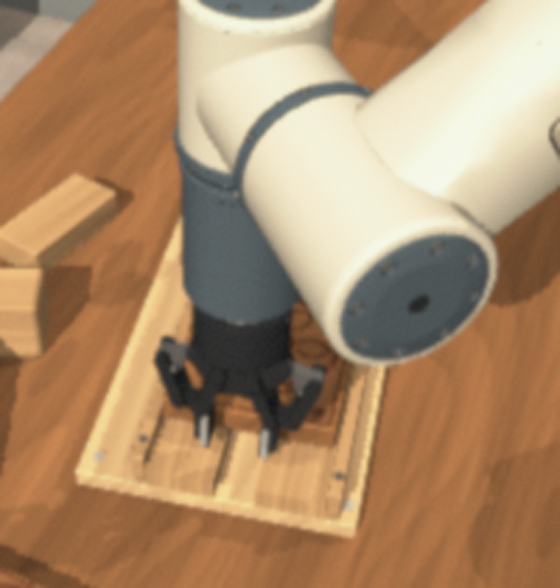

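```bash
python3 -m pendant '[[0.003,0.005,0.003,0,-0.008,0.004,0.5],[0,0.005,0,0,0,0,0.5],[0,0.005,0,0,0,0,0.5],[0,0.007,0,0,0,0,0.5],[0,0.007,0,0,0,0,0.5],[0,0.007,0,0,0,0,0.5],[0,0.007,0,0,0,0,0.5],[0,0.007,0,0,0,0,0.5]]'; python3 -c "
from h import *
st();go((0,.05,.052),np.pi)
p=get_image('side');draw(p,'side4.png',(180,80,380,290),[],2.8)
p=get_image('top');draw(p,'top4.png',(150,120,380,290),[],3.4)"
```

```text
time: 6.22
position: [0.4714, 0.1554, 0.0527]
tcp_rot: [0.047, 0.706, 0.048, -0.705]
contact_force: [-0.2, 2.6, 0.6]
grip_width: 0.0427
t 6.22 jig [0.0002 0.161  0.0527] Fjig [0.17 2.56 0.62] w 0.0427
toolx [-0.     0.002 -1.   ] z in jig [-1. -0. -0.]
shift now-axes [0.0005 0.111  0.0002] turn [ 0.    -0.     0.002] shift in goal axes [0.0007 0.111  0.0002]
```

View pics/side4.png

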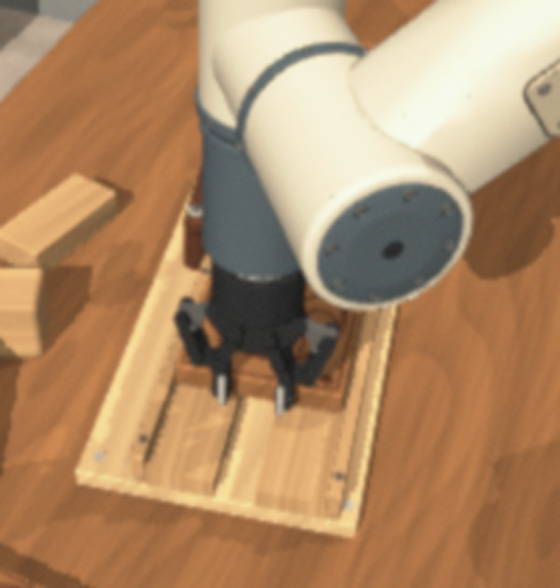

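View pics/top4.png

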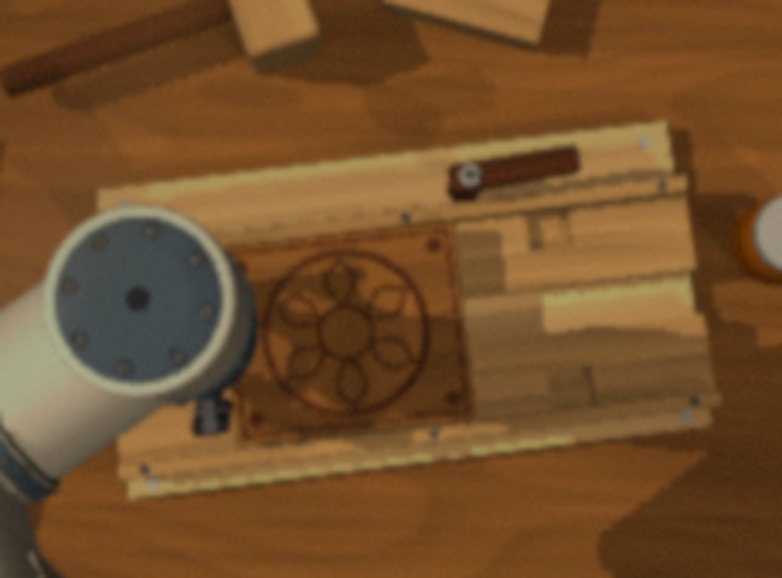

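```bash
python3 -m pendant '[[0,0.007,0,0,0,0,0.5],[0,0.007,0,0,0,0,0.5],[0,0.007,0,0,0,0,0.5],[0,0.007,0,0,0,0,0.5],[0,0.007,0,0,0,0,0.5],[0,0.007,0,0,0,0,0.5],[0,0.007,0,0,0,0,0.5],[0,0.007,0,0,0,0,0.5],[0,0.006,0,0,0,0,0.5],[0,0.005,0,0,0,0,0.5]]'; python3 -c "
from h import *
st();go((0,.05,.052),np.pi)"
```

```text
time: 7.58
position: [0.481, 0.0845, 0.0527]
tcp_rot: [0.046, 0.706, 0.048, -0.705]
contact_force: [-0.3, 2.1, 0.2]
grip_width: 0.0427
t 7.58 jig [0.0002 0.0895 0.0527] Fjig [0.01 2.11 0.2 ] w 0.0427
toolx [ 0.     0.002 -1.   ] z in jig [-1.  0. -0.]
shift now-axes [0.0006 0.0395 0.0002] turn [-0.    -0.     0.002] shift in goal axes [0.0007 0.0395 0.0002]
```

```bash
python3 -m pendant '[[0,0.0035,0,0,0,0,0.5],[0,0.0035,0,0,0,0,0.5],[0,0.0035,0,0,0,0,0.5],[0,0.0035,0,0,0,0,0.5],[0,0.0035,0,0,0,0,0.5],[0,0.0035,0,0,0,0,0.5]]'; python3 -c "
from h import *
st();p=get_image('top');draw(p,'top5.png',(150,120,380,290),[],3.4)"
```

```text
time: 8.32
position: [0.4839, 0.0625, 0.0527]
tcp_rot: [0.046, 0.706, 0.048, -0.705]
contact_force: [0.0, 3.2, 1.1]
grip_width: 0.0427
t 8.32 jig [0.0002 0.0672 0.0527] Fjig [0.44 3.18 1.14] w 0.0427
toolx [ 0.     0.003 -1.   ] z in jig [-1. -0. -0.]
```

View pics/top5.png

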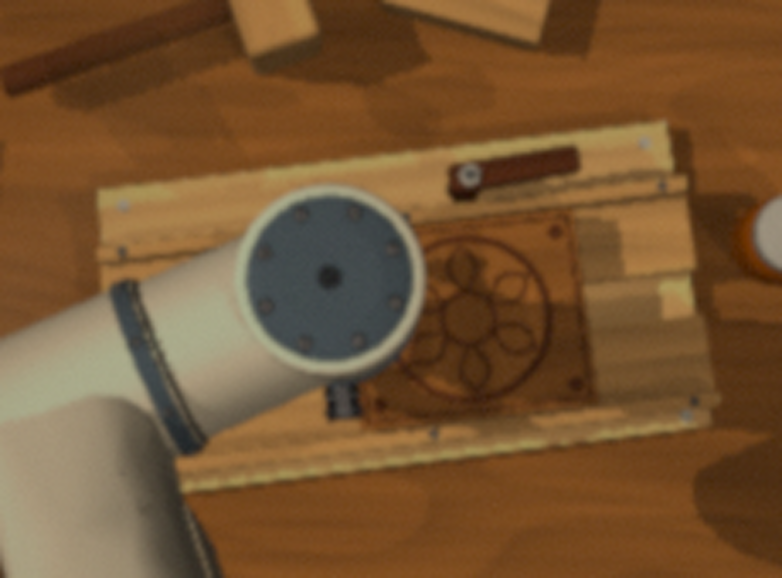

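```bash
for i in 1 2 3 4 ; do :; done; python3 -m pendant '[[0,0.0025,0,0,0,0,0.5],[0,0.0025,0,0,0,0,0.5],[0,0.0025,0,0,0,0,0.5]]'; python3 -c "
from h import *
st()"
```

```text
time: 8.75
position: [0.4851, 0.0543, 0.0527]
tcp_rot: [0.046, 0.706, 0.048, -0.705]
contact_force: [-0.1, 2.9, 0.5]
grip_width: 0.0426
t 8.75 jig [0.0002 0.059  0.0527] Fjig [0.33 2.88 0.47] w 0.0426
toolx [ 0.     0.003 -1.   ] z in jig [-1.     0.    -0.001]
```

```bash
python3 -m pendant '[[0,0.0025,0,0,0,0,0.5],[0,0.0025,0,0,0,0,0.5]]'; python3 -c "
from h import *
st()"
```

```text
time: 9.0
position: [0.4857, 0.0487, 0.0526]
tcp_rot: [0.047, 0.706, 0.048, -0.705]
contact_force: [0.5, 2.5, 1.9]
grip_width: 0.0428
t 9.0 jig [0.0001 0.0533 0.0526] Fjig [0.85 2.45 1.89] w 0.0428
toolx [-0.     0.002 -1.   ] z in jig [-1. -0. -0.]
```

```bash
python3 -m pendant '[[0,0.002,0,0,0,0,0.5],[0,0.002,0,0,0,0,0.5]]'; python3 -c "
from h import *
st()
p=get_image('side');draw(p,'side6.png',(180,80,380,290),[],2.8)"
```

```text
time: 9.25
position: [0.4862, 0.0449, 0.0526]
tcp_rot: [0.046, 0.706, 0.048, -0.705]
contact_force: [-3.0, 9.9, 2.8]
grip_width: 0.0427
t 9.25 jig [0.0001 0.0495 0.0526] Fjig [-1.7  10.25  2.81] w 0.0427
toolx [-0.     0.003 -1.   ] z in jig [-1.  0. -0.]
```

View pics/side6.png

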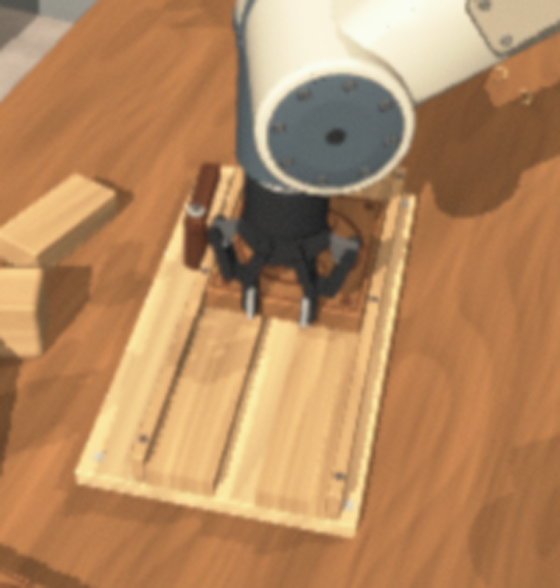

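```bash
python3 -m pendant '[[0,-0.01,0,0,0,0,0.5],[0,-0.02,0,0,0,0,0.5],[0,-0.02,0,0,0,0,0.5],[-0.05,0,0,0,0,0,0],[-0.06,0,0,0,0,0,0],[-0.06,0,0,0,0,0,0],[0,-0.06,0,0,0,0,0],[0,-0.06,0,0,0,0,0],[0,-0.06,0,0,0,0,0]]'; python3 -c "
from h import *
st()
P=lambda z,y0=-.05:(rect(-.075,.075,y0-.09,y0+.09,z))
p=get_image('side');draw(p,'side7.png',(200,120,340,280),[(P(.064),(0,255,0)),(P(.072),(0,0,255))],3.7)
for q in('panel','push_face','seat','keeper_tip','keeper_pivot'): print(q,[(w2j(x['centre']).round(4),round(x['conf'],2)) for x in nets.landmark_of(p,q)])
p=get_image('top');draw(p,'top7.png',(170,140,370,280),[(P(.064),(0,255,0)),(P(.072),(0,0,255))],4)
for q in('panel','push_face','seat','keeper_tip','keeper_pivot'): print(q,[(w2j(x['centre']).round(4),round(x['conf'],2)) for x in nets.landmark_of(p,q)])
"
```

```text
time: 10.42
position: [0.4541, 0.274, 0.2273]
tcp_rot: [-0.047, -0.705, -0.042, 0.707]
contact_force: [1.2, -0.1, 0.2]
grip_width: -0.0001
t 10.43 jig [-0.0012  0.2808  0.2273] Fjig [ 1.22 -0.25  0.17] w -0.0001
toolx [-0.003 -0.006 -1.   ] z in jig [-1.     0.008  0.004]
panel [(array([0.1461, 0.4125, 0.0029]), 0.94), (array([-0.1441,  0.4074,  0.0035]), 0.79), (array([ 0.0028, -0.0522,  0.0416]), 0.64)]
push_face [(array([-0.0025,  0.0413,  0.0483]), 0.9), (array([0.0808, 0.4291, 0.0162]), 0.87), (array([-0.0833,  0.3939,  0.013 ]), 0.73)]
seat []
keeper_tip [(array([0.2763, 0.0926, 0.0019]), 0.72)]
keeper_pivot []
panel [(array([0.1468, 0.4161, 0.0073]), 0.73), (array([-0.142 ,  0.4058,  0.0069]), 0.69), (array([ 0.0024, -0.0499,  0.0406]), 0.64), (array([ 0.1095, -0.1312,  0.0756]), 0.59)]
push_face [(array([-0.0837,  0.3923,  0.015 ]), 0.89), (array([0.0019, 0.0419, 0.0526]), 0.67)]
seat [(array([ 0.0364, -0.2901, -0.0003]), 0.5)]
keeper_tip [(array([ 0.1143, -0.1302,  0.0745]), 0.77)]
keeper_pivot [(array([ 0.1038, -0.0485,  0.0708]), 0.66)]
```

View pics/side7.png

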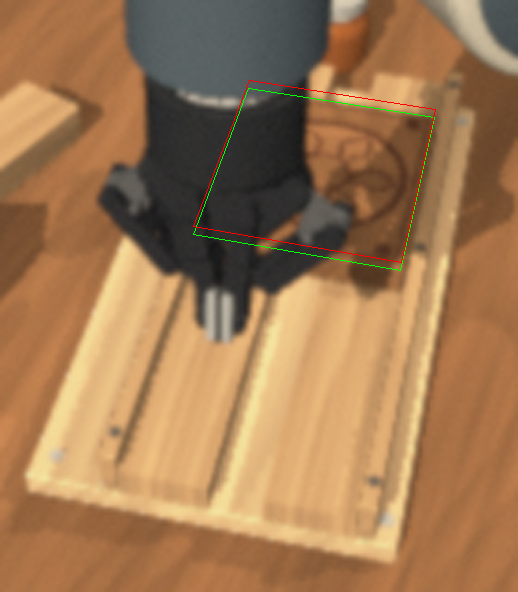

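View pics/top7.png

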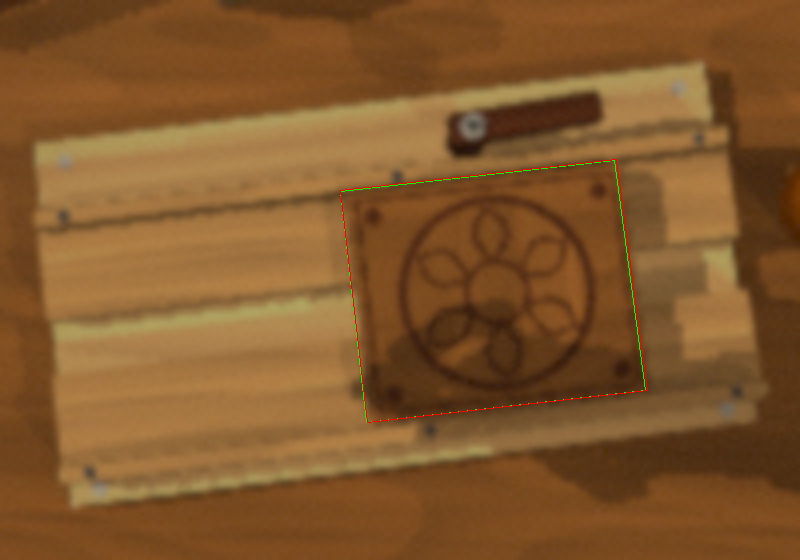

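```bash
python3 -m pendant '[[0,0.05,-0.019,0,0,0,0],[0,0.05,-0.019,0,0,0,0],[0,0.05,-0.019,0,0,0,0],[0,0.05,-0.019,0,0,0,0],[0,0.05,-0.019,0,0,0,0],[0,0.05,-0.019,0,0,0,0],[0,0.05,-0.019,0,0,0,0],[0,0.045,-0.019,0,0,0,0],[0,0,0,0,0,0,0]]'; python3 -c "
from h import *
st();go((.152,-.113,.074),np.pi)
P=lambda z,y0=-.052:(rect(-.075,.075,y0-.09,y0+.09,z))
p=get_image('side');draw(p,'side8.png',(200,80,340,240),[],3.7)
draw(p,'side8b.png',(200,80,340,240),[(P(.064),(0,255,0)),(P(.072),(0,0,255))],3.7)"
```

```text
time: 12.15
position: [0.6605, -0.1165, 0.2277]
tcp_rot: [-0.045, -0.704, -0.042, 0.707]
contact_force: [-0.8, 0.2, -0.2]
grip_width: 0.0001
t 12.15 jig [ 0.1513 -0.1337  0.2277] Fjig [-0.76  0.35 -0.25] w 0.0001
toolx [-0.003 -0.005 -1.   ] z in jig [-1.     0.011  0.004]
shift now-axes [ 0.1536 -0.0215 -0.0011] turn [-0.011  0.004 -0.005] shift in goal axes [ 0.1537 -0.0207 -0.0007]
```

View pics/side8.png

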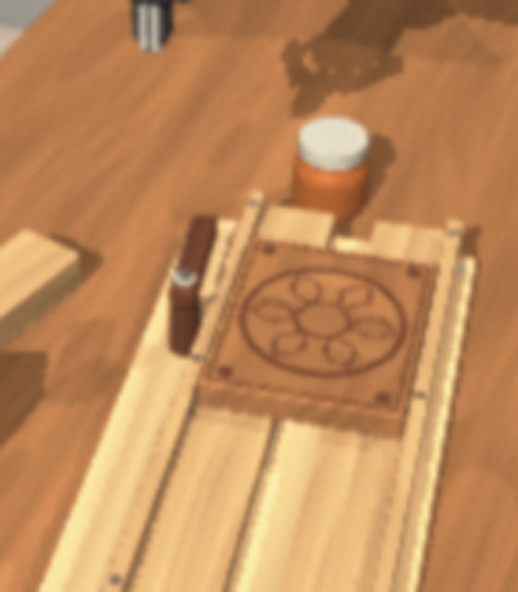

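View pics/side8b.png

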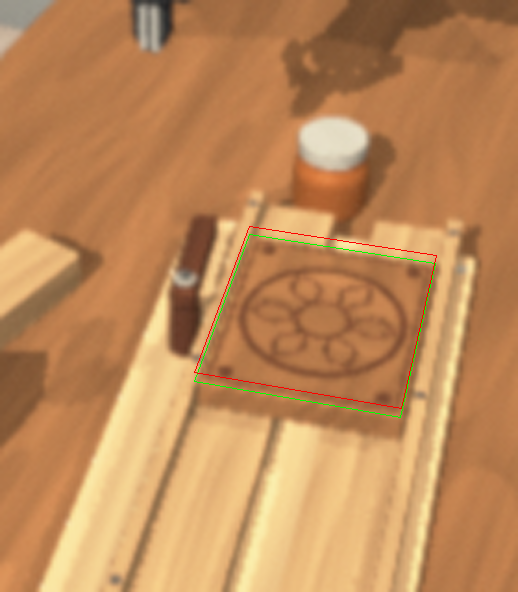

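```bash
python3 -m pendant '[[0.05,-0.02,0,-0.011,0.004,-0.005,0],[0.05,0,0,0,0,0,0],[0.035,0,0,0,0,0,0],[0.016,0,0,0,0,0,0],[0,0,0,0,0,0,0]]'; python3 -c "
from h import *
st();go((.152,-.113,.074),np.pi)
p=get_image('top');draw(p,'top9.png',(230,100,400,240),[],4)
p=get_image('side');draw(p,'side9.png',(200,80,340,240),[],3.7)"
```

```text
time: 12.82
position: [0.657, -0.0917, 0.076]
tcp_rot: [0.049, 0.707, 0.049, -0.703]
contact_force: [0.2, 0.3, 0.8]
grip_width: 0.0002
t 12.82 jig [ 0.1511 -0.1087  0.076 ] Fjig [0.21 0.24 0.82] w 0.0002
toolx [ 0.006  0.001 -1.   ] z in jig [-1.    -0.005 -0.006]
shift now-axes [ 0.002   0.0043 -0.0009] turn [ 0.005 -0.006  0.001] shift in goal axes [ 0.002   0.0043 -0.0009]
```

View pics/side9.png

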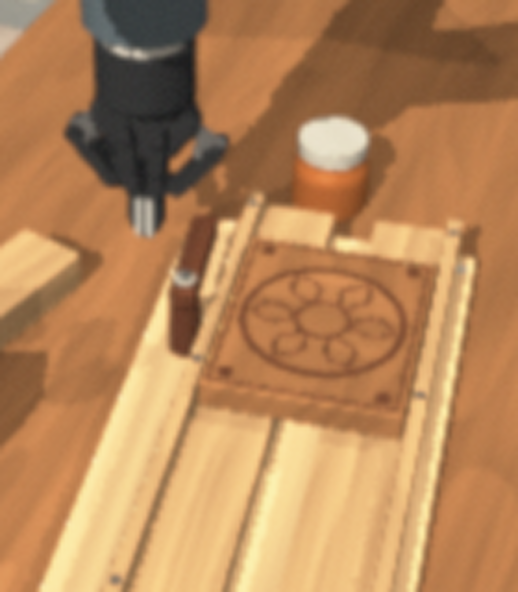

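View pics/top9.png

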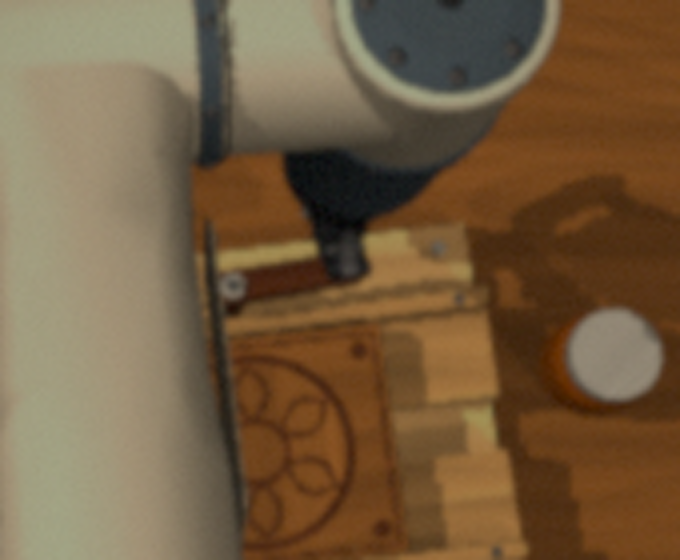

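```bash
python3 -m pendant '[[0.001,0.001,0.009,0,-0.006,0,0],[0,0,0.009,0,0,0,0],[0,0.002,0.0085,0,0,0,0],[0,0.002,0.0085,0,0,0,0],[0,0.002,0.0085,0,0,0,0],[0,-0.0015,0.0085,0,0,0,0],[0,-0.0015,0.0085,0,0,0,0]]'; python3 -c "
from h import *
st();go((.0808,-.1112,.075),np.pi)
p=get_image('side');draw(p,'side10.png',(200,80,340,240),[],3.7)"
```

```text
time: 13.8
position: [0.5978, -0.105, 0.0806]
tcp_rot: [0.049, 0.71, 0.049, -0.701]
contact_force: [1.0, 1.3, 0.0]
grip_width: -0.0002
t 13.8 jig [ 0.0907 -0.114   0.0806] Fjig [1.13 1.12 0.  ] w -0.0002
toolx [ 0.012  0.001 -1.   ] z in jig [-1.    -0.005 -0.012]
shift now-axes [ 0.0055 -0.0029  0.01  ] turn [ 0.005 -0.012 -0.001] shift in goal axes [ 0.0056 -0.0028  0.0099]
```

View pics/side10.png

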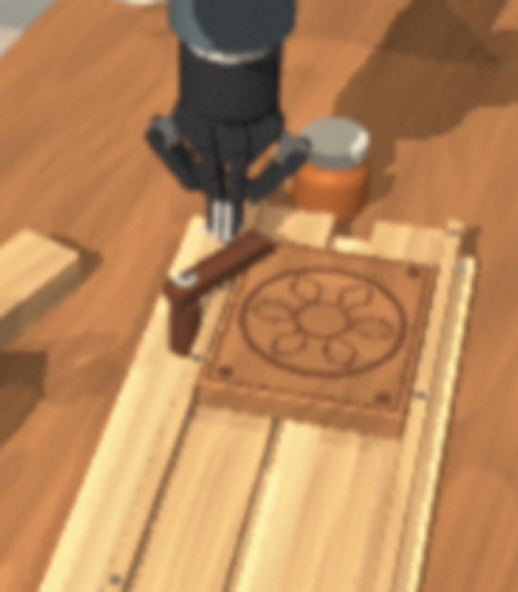

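```bash
python3 -m pendant '[[0.004,-0.0015,0.006,0.005,-0.012,0,0],[0.001,-0.003,0.007,0,0,0,0],[0.001,-0.0045,0.007,0,0,0,0],[0.001,-0.005,0.007,0,0,0,0],[0.001,-0.005,0.006,0,0,0,0]]'; python3 -c "
from h import *
st();go((.045,-.077,.075),np.pi)
p=get_image('side');draw(p,'side11.png',(200,80,340,240),[],3.7)"
```

```text
time: 14.48
position: [0.5638, -0.0902, 0.0758]
tcp_rot: [0.049, 0.708, 0.046, -0.703]
contact_force: [1.4, -0.8, 1.2]
grip_width: -0.0003
t 14.47 jig [ 0.059  -0.0948  0.0758] Fjig [ 1.24 -0.98  1.23] w -0.0003
toolx [ 0.008 -0.003 -1.   ] z in jig [-1.    -0.    -0.007]
shift now-axes [ 0.0006 -0.0178  0.014 ] turn [ 0.    -0.007 -0.004] shift in goal axes [ 0.0008 -0.0178  0.014 ]
```

View pics/side11.png

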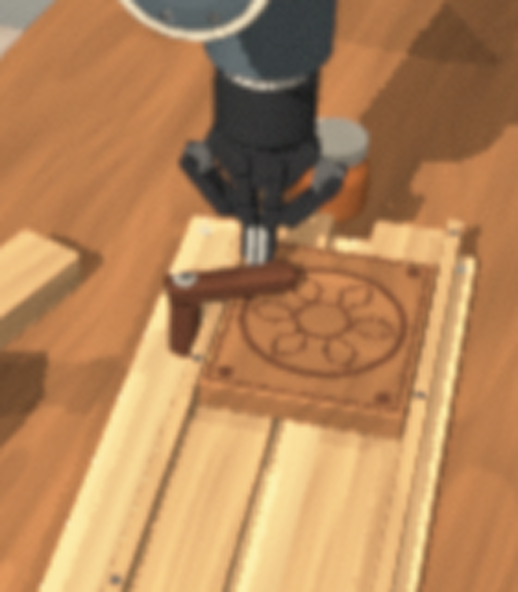

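```bash
python3 -m pendant '[[0.001,-0.006,0.005,0,-0.007,-0.004,0],[0.001,-0.006,0.004,0,0,0,0],[0.001,-0.005,0.003,0,0,0,0],[0.001,-0.003,0.001,0,0,0,0]]'; python3 -c "
from h import *
st();go((.045,-.072,.075),np.pi)
p=get_image('side');draw(p,'side12.png',(200,80,340,240),[],3.7)"
```

```text
time: 15.02
position: [0.545, -0.0707, 0.0702]
tcp_rot: [-0.047, -0.704, -0.048, 0.707]
contact_force: [0.1, -0.6, 0.5]
grip_width: -0.0
t 15.03 jig [ 0.0429 -0.073   0.0702] Fjig [ 0.04 -0.58  0.51] w -0.0
toolx [-0.005  0.    -1.   ] z in jig [-1.    -0.     0.005]
shift now-axes [-0.0048 -0.001  -0.0021] turn [0.    0.005 0.001] shift in goal axes [-0.0048 -0.001  -0.0021]
```

View pics/side12.png

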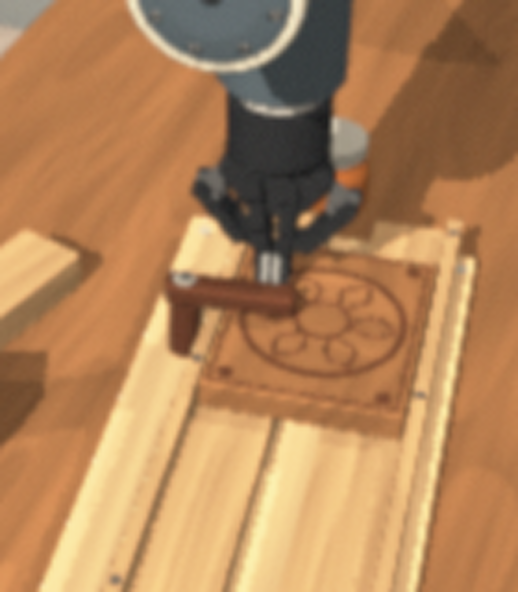

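```bash
python3 -m pendant '[[-0.004,-0.002,0,0,0.005,0,0],[0,-0.002,0,0,0,0,0]]'; python3 -c "
from h import *
st()"; python3 -m pendant '[[0,-0.002,0,0,0,0,0],[0,-0.001,0,0,0,0,0]]'; python3 -c "
from h import *
st()"
```

```text
time: 15.32
position: [0.5439, -0.0671, 0.0742]
tcp_rot: [-0.048, -0.705, -0.047, 0.706]
contact_force: [0.7, -8.0, 2.4]
grip_width: -0.0001
t 15.32 jig [ 0.0423 -0.0692  0.0742] Fjig [-0.41 -8.01  2.36] w -0.0001
toolx [-0.001 -0.    -1.   ] z in jig [-1.    -0.001  0.001]
time: 15.58
position: [0.5439, -0.0672, 0.0744]
tcp_rot: [-0.05, -0.705, -0.046, 0.706]
contact_force: [1.4, -3.3, -1.7]
grip_width: -0.0001
t 15.57 jig [ 0.0423 -0.0693  0.0744] Fjig [ 0.91 -3.46 -1.71] w -0.0001
toolx [-0.001 -0.006 -1.   ] z in jig [-1.    -0.001  0.001]
```

```bash
python3 -m pendant '[[0,-0.004,0,0,0,0.006,0],[0,-0.004,0,0,0,0,0]]'; python3 -c "
from h import *
st()"; python3 -m pendant '[[0,0.004,0,0,0,0,0],[0,0.01,0,0,0,0,0],[-0.05,0.01,0,0,0,0,0],[-0.06,0.0,0,0,0,0,0],[0,0.06,0,0,0,0,0],[0,0.06,0,0,0,0,0],[0,0.06,0,0,0,0,0],[0,0.06,0,0,0,0,0],[0,0,0,0,0,0,0]]'; python3 -c "
from h import *
st()
th=np.pi/2
K=[(.12,-.061,.086),(.02,-.061,.086),(.02,-.039,.086),(.12,-.039,.086)]
P=rect(-.075,.075,-.142,.038,.064)
for n,b in(('side',(200,120,340,260)),('top',(170,140,370,280))):
  p=get_image(n);draw(p,n+'13.png',b,[],4 if n=='top' else 3.7);draw(p,n+'13b.png',b,[(K,(255,0,255)),(P,(0,255,0))],4 if n=='top' else 3.7)
  for q in('panel','push_face','keeper_tip','keeper_pivot','mallet','offcut','wax_jar'): print(q,[((w2j(x['centre']) if q[0] in 'pk' else np.array(x['centre'])).round(4),round(x['conf'],2)) for x in nets.landmark_of(p,q)])
"
```

```text
time: 15.82
position: [0.5438, -0.0668, 0.0748]
tcp_rot: [-0.057, -0.705, -0.039, 0.706]
contact_force: [5.5, -19.8, -6.1]
grip_width: 0.0002
t 15.82 jig [ 0.0422 -0.0689  0.0748] Fjig [  2.79 -20.32  -6.06] w 0.0002
toolx [ 0.    -0.025 -1.   ] z in jig [-1.    -0.002  0.003]
time: 16.95
position: [0.5816, -0.3332, 0.1945]
tcp_rot: [0.057, 0.706, 0.042, -0.705]
contact_force: [-0.1, 0.0, -0.7]
grip_width: -0.0001
t 16.95 jig [ 0.0442 -0.338   0.1945] Fjig [-0.07  0.03 -0.67] w -0.0001
toolx [ 0.003 -0.021 -1.   ] z in jig [-1.    -0.006  0.   ]
panel [(array([0.1446, 0.4097, 0.0036]), 0.91), (array([-0.1422,  0.406 ,  0.0013]), 0.68), (array([ 0.    , -0.0506,  0.0435]), 0.65)]
push_face [(array([0.0804, 0.4286, 0.0195]), 0.79), (array([-0.0009,  0.0432,  0.049 ]), 0.77), (array([-0.0846,  0.3937,  0.0144]), 0.77)]
keeper_tip [(array([ 0.0161, -0.0514,  0.0762]), 0.69)]
keeper_pivot [(array([ 0.1025, -0.0494,  0.0674]), 0.78)]
mallet [(array([0.755 , 0.123 , 0.0011]), 0.85)]
offcut [(array([ 0.7656, -0.0394,  0.0015]), 0.65)]
wax_jar [(array([ 0.5667, -0.2863, -0.0023]), 0.61), (array([0.7551, 0.1248, 0.002 ]), 0.6)]
panel [(array([ 0.0039, -0.0488,  0.0386]), 0.96), (array([0.1441, 0.4093, 0.0054]), 0.96), (array([-0.1412,  0.406 ,  0.006 ]), 0.74)]
push_face [(array([-0.0834,  0.3928,  0.0135]), 0.94), (array([0.0018, 0.0408, 0.0508]), 0.81), (array([0.0025, 0.0009, 0.0018]), 0.35)]
keeper_tip [(array([ 0.0227, -0.0461,  0.0754]), 0.87)]
keeper_pivot [(array([ 0.1064, -0.0472,  0.0699]), 0.68)]
mallet [(array([0.7539, 0.1233, 0.0021]), 0.7)]
offcut [(array([ 0.7701, -0.0408,  0.0015]), 0.77)]
wax_jar [(array([ 0.5028, -0.0533,  0.038 ]), 0.4)]
```

View pics/side13.png

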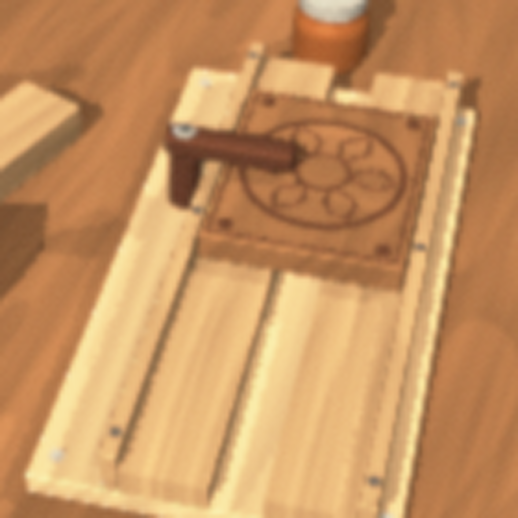

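View pics/top13b.png

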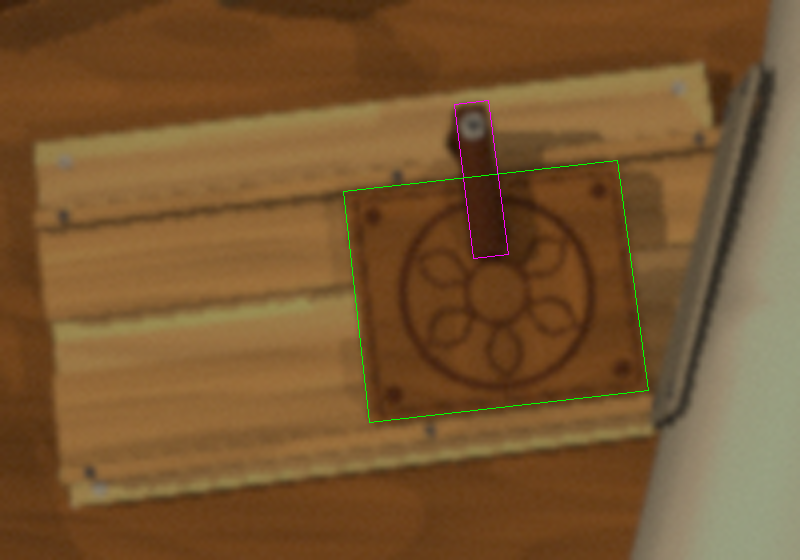

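View pics/side13b.png

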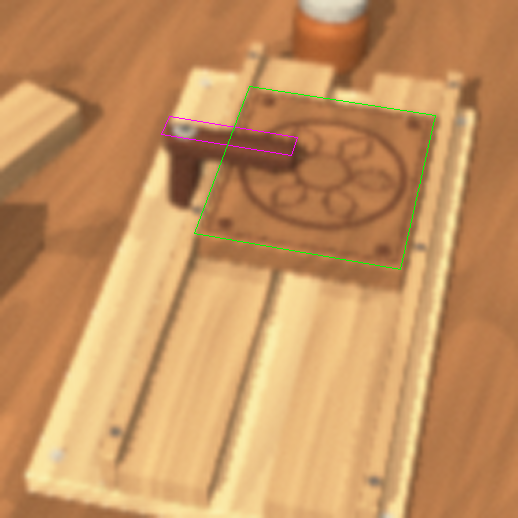

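```bash
python3 -c "
from h import *
st();print(order.finish_job())"
```

```text
t 17.75 jig [ 0.0453 -0.334   0.196 ] Fjig [-0.4  -0.17 -1.  ] w 0.0003
toolx [ 0.004 -0.021 -1.   ] z in jig [-1.    -0.01  -0.001]
the job is handed in; nothing more can be done
None
```

I pushed the panel into its notches, swung the keeper bar over it to its stop, took the hand away and handed the job in at 17.75 s.

- **Panel:** I pushed on its +y face with the half-open fingers at 2–3 N. It stopped dead with the force rising to about 10 N. The networks put its origin at jig y about -0.050 m and height 0.039 to 0.044 m (seated is 0.040). The overlay drawn at a top height of 64 mm fits the side picture.
- **Keeper:** I pushed the bar round with the shut fingertips until it would not move further, even at about 20 N. In the top picture its outline matches 1.57 rad. The networks put the tip about where it should be, at jig x 0.016 to 0.023 m and y -0.051 to -0.046 m.
- **Bystanders and hand:** The mallet, the offcut and the jar measured where they started, within the networks' error. The hand was free at z 0.19 m with about 1 N or less on the wrist.
- **Checks that disagreed:** In the last top picture the arm hid the jar, so its position was checked in the side view only. The networks also returned a few false hits, which I set aside after looking at the pictures.

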